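# Turn an agar plate lid-down over the turning ramp and stack it

## Task

Agar plates are incubated lid-down, and the red one still lies lid-up. Drop it level from just above the rounded top edge of the steel turning ramp, overlapping the edge, so that it tips over and lands lid-down on the blue pad (do not turn it in the gripper), then set it, still lid-down, squarely on top of the stack of two tan plates. Do not drop it onto the stack, and leave the stack and the other things standing where they are.

Things in the scene. Friction and masses are not known exactly. Their poses are not given: they have to be found in the camera images.
- red_center (a point): Centre, half-way up, of the red agar plate: a closed round dish, lid fixed on, 56 mm diameter, 14 mm high, about 16 g, lying on the worktop; gripped round its rim. z axis: from base to lid (up while lid-up, down when turned over). x and y axes mean nothing, as it is round
- upper_center (a point): Centre, half-way up, of the upper of two stacked tan agar plates (same size and shape, 56 mm diameter, 14 mm high), loose, already lid-down: z axis points down. Its upper face, where the red plate shall lie, is 7 mm above this point, about 28 mm above the worktop
- lower_center (a point): Centre, half-way up, of the lower tan plate of the stack, loose, lid-down on the worktop, 56 mm diameter, 14 mm high: z axis points down
- ramp_edge (a point): Middle of the turning ramp's rounded top edge (4 mm radius, 92 mm long), 58 mm above the worktop; ramp fixed. x axis: along the edge; y: level, to the landing side; z: up. Steep ramp (77 deg) falls from the edge to the pad at +y, a flatter back to -y. A plate let go level some 10 mm above the edge, its centre 5 to 15 mm past the edge (+y), tips, slides and lands turned over
- pad_center (a point): Centre of the top of the blue landing pad at the foot of the steep ramp, 4.5 mm above the worktop, 108 mm along x by 112 mm along y, axes as ramp_edge; it lies 74 mm from the edge along +y. A plate that tipped well comes to rest lid-down with its centre about 58 to 70 mm from the edge and within 15 mm of the pad's middle line
- swab_jar: White lidded swab jar, 65 mm diameter, 98 mm high, bystander; origin at the centre of its underside, z up
- tally_counter: Grey hand tally counter, 43 x 64 x 31 mm, bystander; origin at the centre of its underside, z up
- stain_jar: Violet stain jar with white cap, 53 mm diameter, 100 mm high, bystander; origin at the centre of its underside, z up
- cover_glass_box: Small white cover glass box, 27 x 27 x 16 mm, bystander; origin at the centre of its underside, z up
Things that resemble listed ones, but are neither listed nor needed, are in the scene too. Leave any green look-alike of the part that bears red_center alone.

How it is judged:
By the outcome, as a careful person would: the job done as asked, in the order asked, and still so for the second after the job is handed in, with the robot touching nothing.
It also fails if it takes over 61 s, if anything falls off the work surface, if the arm or the gripper's body presses on something with over 40 N, if the wrist force passes 120 N, or if a joint passes its speed limit or range.

## Robot

A 6-joint arm with a two-finger parallel gripper is mounted at the origin on a cart in front of the work surface, level with it; the furniture and walls round the work are solid. World frame = base frame: x ahead of the robot, y to its left, z up, the work surface at z = 0. Lengths are in m, angles in rad, forces in N, time in s.
With the tool pointing down it reaches from about 0.35 to 0.775 m from the base axis. Payload 7.3 kg.
Tool frame: the origin (TCP) lies between the finger pads; the fingertips stand 25 mm ahead of it and the grasp point (between the pads) lies 6 mm ahead of it; y points along the fingers, z is the direction in which the jaws open and shut, and the axes are right-handed (so a half turn about y gives the same grasp; the last joint's range is limited). The gripper opens to 92 mm and grips with 3 to 60 N. Pads are 19 mm wide; open, the fingers measure 130 mm over their backs; the gripper's body (75 mm by 190 mm) begins 47 mm behind the grasp point.
Start: joints at [-1.494, 0.342, 1.524, -0, 1.275, -0.146], TCP at [0.116, -0.512, 0.252] pointing down, gripper open.
Joint ranges: [-2.53, 2.53], [-0.77, 2.02], [0.04, 2.7], [-1, 4.14], [0.28, 2.66], [-3.11, 3.11]. Speed limits (rad/s): [2.57, 2.57, 3.14, 3.14, 3.14, 3.14].

## Interface

Orientations are given as [roll, pitch, yaw] about the fixed x, y, z axes, in that order (R = Rz(yaw) Ry(pitch) Rx(roll)).
In Python, from cell import sensors, read_camera, hand_in gives the robot as it stands. The module is installed in compiled form; this text tells all that it offers.
- The arm moves only by the tool send_rows, never from a script. Its argument "motion" is a list that holds one entry, the list of rows, each a list of 4 numbers: the shift along the tool's x, y, z in m, then the turn about the tool's y in degrees. In form: [[[tx, ty, tz, twist], ...]]. A call has 1 to 8 rows; each row is the pose to reach, as a shift and turn from the pose measured when the call began, along the tool's axes at that moment; what a row does not reach only later rows make up. A row lasts 1/10 s, in which the tool goes at most 50 mm and 8.59 degrees, less where a joint would pass 70% of its speed; a pose out of reach is approached as far as the arm can. A call with a gripper value outside its range is refused whole. "gripper" is the opening, from 0 (shut) to 1 (fully open), set as the call begins (left out, the last holds). The fingers move at their own pace and stop on an object; "grip_force" is the grip in N (left out, the last holds). Time passes only in rows, so rows that repeat a pose let the fingers close. It gives the time, the measured TCP pose, the force and the opening at its end, in the units of the state.
- sensors.observe(): the state, without advancing time (a new reading comes with each control period).
- read_camera(name): name is "side" or "top"; returns a dict with "frame" (420x560x3 uint8, red, green, blue), "fx", "fy", "cx", "cy" (pixels), "distortion" ([k1, k2, p1, p2, k3] as OpenCV has them; the pictures are not rectified), "extrinsics" (4x4, takes a point from world to camera coordinates). Camera axes: x right, y up, looking along -z (the intrinsics and any distortion apply to the point x, -y, -z); pixel columns grow to the right and rows downward; lengths in m; the calibration is good to about 2 mm. A picture is of the moment at which its call begins. There is no depth.
- hand_in(): hands the job in, once; it reports no verdict.
The state is a dict: "time": time; "qpos": joint angles; "qvel": joint speeds; "joint_efforts": joint torques, N m; "tool_pos": TCP position; "tool_rot": TCP orientation; "contact_force": force on the tool from outside, world axes, zero at the start; "torque": the same for the moment, N m; "opening": finger opening in m.
Only numpy, scipy, OpenCV 4.12 (cv2) and the standard library are available. Lean on these libraries where they do the work, as an engineer would, in place of code of your own. Each camera call takes 0.05 s, during which the arm holds its last target.

## Working session

There is one attempt and no reset: what is moved stays moved. The work goes in short steps, Python scripts to look and compute and a tool call to move; the robot and the scene stay as the last step left them, time stands still between calls to the robot, and variables do not carry over. Pictures are saved under pics/ and viewed, and the job is handed in when it is done.

Besides the shell and the picture viewer there is one more tool, called after ">>>" as name(argument=value, ...) on one line, values as JSON. send_rows: Moves the arm, as the interface text tells. Its arguments: {"type":"object","properties":{"motion":{"type":"array"},"gripper":{"type":"number"},"grip_force":{"type":"number"}},"required":["motion"]}

```bash
mkdir -p pics; ls; cat > h.py <<'E'
import numpy as np, cv2
from cell import sensors, read_camera
def shot(name,fn):
    c=read_camera(name); cv2.imwrite('pics/'+fn,cv2.cvtColor(c['frame'],cv2.COLOR_RGB2BGR)); np.savez('pics/'+fn[:-4]+'.npz',**c); return c
def load(fn): return dict(np.load('pics/'+fn+'.npz'))
def K(c): return np.array([[c['fx'],0,c['cx']],[0,c['fy'],c['cy']],[0,0,1.]])
def ray(c,u,v):
    p=cv2.undistortPoints(np.array([[[u,v]]],float),K(c),np.array(c['distortion']))[0,0]
    E=c['extrinsics'];R=E[:3,:3];d=R.T@np.array([p[0],-p[1],-1]);o=-R.T@E[:3,3];return o,d
def at(c,u,v,z):
    o,d=ray(c,u,v);return o+d*(z-o[2])/d[2]
def proj(c,P):
    P=np.atleast_2d(P);E=c['extrinsics'];q=P@E[:3,:3].T+E[:3,3];q=q*[1,-1,-1]
    return cv2.projectPoints(q.reshape(-1,1,3),np.zeros(3),np.zeros(3),K(c),np.array(c['distortion']))[0][:,0]
E
python3 - <<'E'
from h import *
for n in('top','side'):
    c=shot(n,n+'0.png'); E=c['extrinsics'];print(n,c['fx'],c['distortion'],-E[:3,:3].T@E[:3,3],-E[2,:3])
print(sensors.observe())
E
```

```text
pics
top 446.56794439463755 [0.01681969 0.         0.         0.         0.        ] [0.44722761 0.06256263 1.65124148] [ 5.23545557e-02  7.06425589e-04 -9.98628310e-01]
side 425.1544237699015 [-0.07081204  0.          0.          0.          0.        ] [-0.03046065 -0.86380989  1.05966396] [ 0.39315554  0.6204894  -0.67854375]
{'time': 0.1, 'qpos': array([-1.49402103e+00,  3.42673528e-01,  1.52490433e+00, -2.54887005e-06,
        1.27538142e+00, -1.46022542e-01]), 'qvel': array([-0.00091512,  0.00054534, -0.00345569, -0.0002487 ,  0.00027849,
       -0.00104183]), 'joint_efforts': array([ 2.03280557e-03, -4.32004452e+01, -2.44692689e+01,  7.18915346e-02,
        5.26349852e-02, -4.82762255e-05]), 'tool_pos': array([ 0.11598854, -0.5117032 ,  0.25110979]), 'tool_rot': array([-1.57214877e+00,  1.96439132e-04, -2.91879421e+00]), 'contact_force': array([-0.38730541,  0.26068864,  0.15403842]), 'torque': array([ 0.03061402,  0.00668419, -0.0007271 ]), 'opening': 0.09198602748451931}
```

View pics/top0.png

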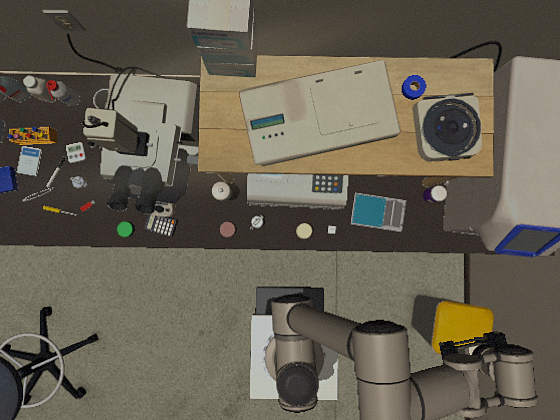

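View pics/side0.png

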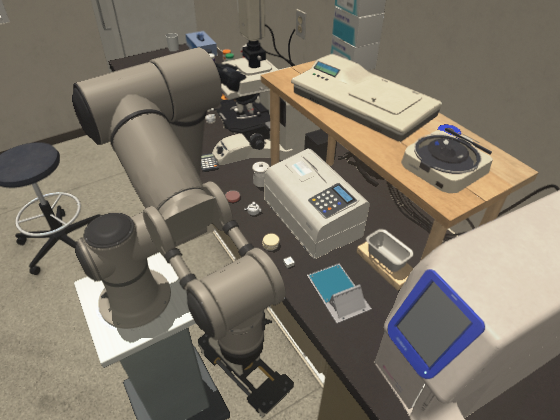

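```bash
python3 - <<'E'
from h import *
c=load('top0');f=cv2.cvtColor(c['frame'],cv2.COLOR_RGB2BGR)
cv2.imwrite('pics/z1.png',cv2.resize(f[160:260,200:350],None,fx=5.3,fy=5.3,interpolation=cv2.INTER_CUBIC))
cv2.imwrite('pics/z2.png',cv2.resize(f[160:260,320:470],None,fx=5.3,fy=5.3,interpolation=cv2.INTER_CUBIC))
c=load('side0');f=cv2.cvtColor(c['frame'],cv2.COLOR_RGB2BGR)
cv2.imwrite('pics/z3.png',cv2.resize(f[170:330,210:410],None,fx=3.7,fy=3.7,interpolation=cv2.INTER_CUBIC))
c=load('top0')
for n,u,v,z in [('red',228,229,.014),('stack',304,231,.028),('box',332,229.5,.016),('white',222,190,.098),('violet',435,193,.1),('tally?',257,222,.03)]: print(n,at(c,u,v,z))
E
```

```text
red [0.46318955 0.24790242 0.014     ]
stack [ 0.46073467 -0.02973592  0.028     ]
box [ 0.46816447 -0.13272637  0.016     ]
white [0.5979829  0.26256543 0.098     ]
violet [ 0.60049089 -0.47914592  0.1       ]
tally? [0.49029479 0.14146866 0.03      ]
```

View pics/z1.png

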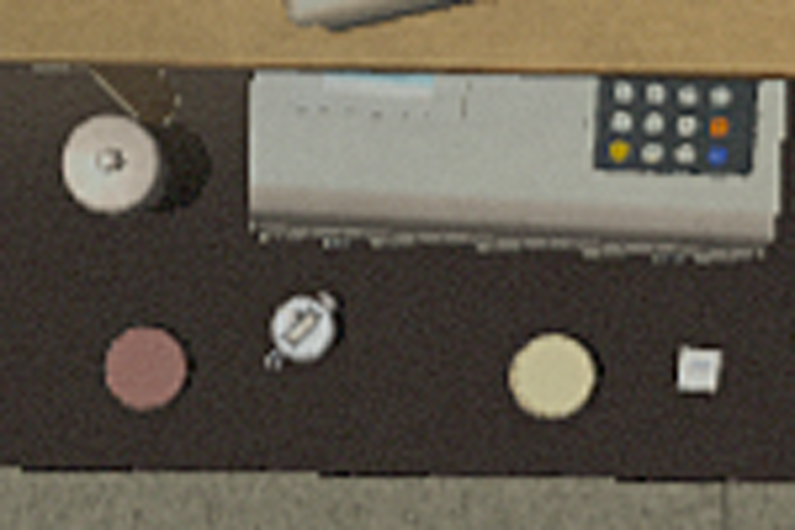

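View pics/z2.png

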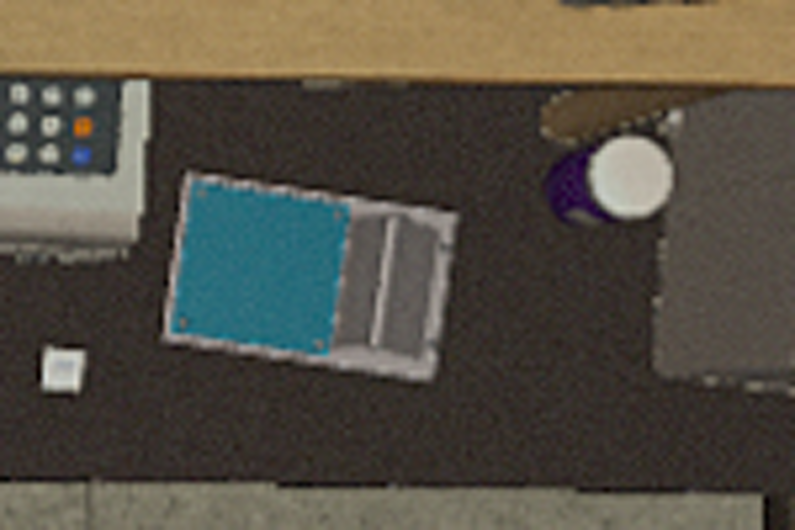

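View pics/z3.png

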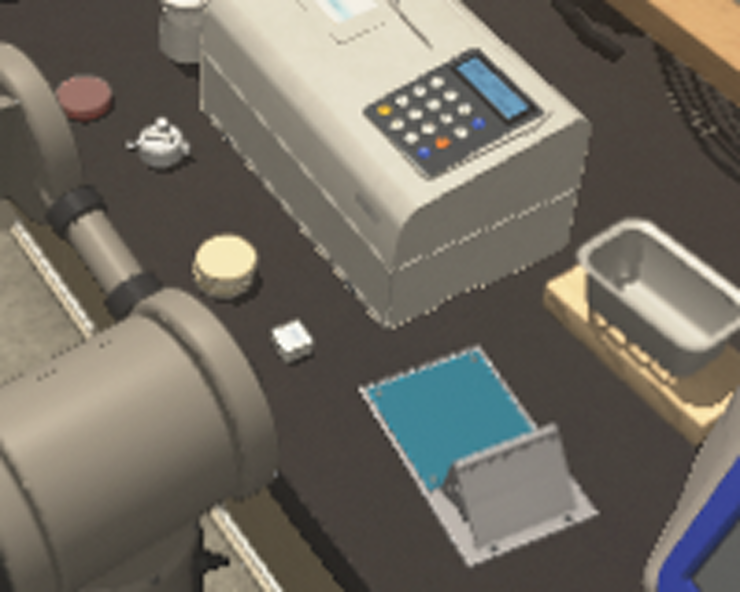

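```bash
cat >> h.py <<'E'
def tri(c1,p1,c2,p2):
    o1,d1=ray(c1,*p1);o2,d2=ray(c2,*p2)
    A=np.stack([d1,-d2],1);s=np.linalg.lstsq(A,o2-o1,rcond=None)[0]
    a=o1+d1*s[0];b=o2+d2*s[1];return (a+b)/2,np.linalg.norm(a-b)
E
python3 - <<'E'
from h import *
t=load('top0');s=load('side0')
def blob(c,lo,hi,box):
    x0,y0,x1,y1=box
    h=cv2.cvtColor(cv2.GaussianBlur(c['frame'],(3,3),0)[y0:y1,x0:x1],cv2.COLOR_RGB2HSV)
    m=cv2.inRange(h,lo,hi);n,l,st,ce=cv2.connectedComponentsWithStats(m)
    k=1+np.argmax(st[1:,4]);cnt=cv2.findContours((l==k).astype(np.uint8),0,1)[0][0]
    return ce[k]+[x0,y0],st[k],cnt[:,0]+[x0,y0]
ce,st,_=blob(t,(0,50,70),(12,255,255),(205,205,250,245));print('red',ce,st,at(t,*ce,.012))
ce,st,_=blob(t,(15,40,100),(40,255,255),(285,210,320,247));print('stack',ce,st,at(t,*ce,.026))
ce,st,_=blob(t,(0,0,130),(180,60,255),(320,218,345,240));print('box',ce,st,at(t,*ce,.016))
ce,st,cn=blob(t,(85,100,60),(110,255,255),(340,180,400,235));print('pad',ce,st)
r=cv2.minAreaRect(cn.astype(np.float32));bp=cv2.boxPoints(r);print(bp);P=np.array([at(t,*p,.0045) for p in bp]);print(P,np.linalg.norm(np.diff(P,axis=0),axis=1))
for p in [(391,217),(378,347)]:
    q=320+(p[0]+.5)/5.3-.5,160+(p[1]+.5)/5.3-.5;print('edge',q,at(t,*q,.058))
for a,b in[((198,172),(262,75)),((493,178),(453,252)),((301.5-1+47,207),(284.5+31,250))]: print(tri(t,a,s,b))
ce,st,_=blob(s,(0,50,50),(12,255,255),(215,180,250,210));print('red side',ce,st,at(s,*ce,.009))
ce,st,_=blob(s,(15,40,100),(40,255,255),(255,225,290,255));print('stack side',ce,st,at(s,*ce,.02))
E
```

```text
red [226.8 229. ] [ 14  16  16  17 210] [0.46313089 0.25252644 0.012     ]
stack [303.63054187 230.63054187] [ 11  13  16  16 203] [ 0.46206879 -0.0284868   0.026     ]
box [331.32692308 229.07692308] [ 8  8  8  8 52] [ 0.4696662  -0.13024788  0.016     ]
pad [368.77283654 210.30769231] [ 13  15  33  32 832]
[[352.0752  222.01155]
 [356.3642  194.13292]
 [385.5954  198.63002]
 [381.3064  226.50865]]
[[ 0.49723132 -0.20773088  0.0045    ]
 [ 0.6006208  -0.22261087  0.0045    ]
 [ 0.58585896 -0.33061305  0.0045    ]
 [ 0.48261527 -0.31540168  0.0045    ]] [0.10445477 0.10900634 0.10435825]
edge (393.3679245283019, 200.53773584905662) [ 0.57501001 -0.34559228  0.058     ]
edge (390.91509433962267, 225.06603773584908) [ 0.48722581 -0.33726254  0.058     ]
(array([0.61506243, 0.28387917, 0.44015013]), np.float64(0.005071796022378149))
(array([ 0.61869719, -0.54931929,  0.37013367]), np.float64(0.0032800605524643954))
(array([ 0.54287345, -0.17738792,  0.066639  ]), np.float64(0.012866570587642638))
red side [232.58333333 196.01666667] [ 10  10  16  14 180] [0.46035062 0.24901391 0.009     ]
stack side [270.22983871 240.7016129 ] [  7   8  18  17 248] [ 0.45869445 -0.02977096  0.02      ]
```

```bash
cat >> h.py <<'E'
TH=np.radians(-8.0);RX=np.array([np.cos(TH),np.sin(TH),0]);RY=np.array([-np.sin(TH),np.cos(TH),0])
EDGE=np.array([.5312,-.342,.058]);RED=np.array([.462,.2505,.007]);ST=np.array([.4605,-.0293,.021])
def overlay(fn,boxs,out,f=4,discs=()):
    c=load(fn);im=cv2.cvtColor(c['frame'],cv2.COLOR_RGB2BGR);x0,y0,x1,y1=boxs
    im=cv2.resize(im[y0:y1,x0:x1],None,fx=f,fy=f,interpolation=cv2.INTER_CUBIC)
    def dr(P,col,cl):
        p=((proj(c,P)-[x0,y0]+.5)*f-.5).round().astype(np.int32);cv2.polylines(im,[p],cl,col,1)
    dr([EDGE-.046*RX,EDGE+.046*RX],(0,0,255),False)
    pc=EDGE+.074*RY;pc[2]=.0045
    dr([pc+a*.054*RX+b*.056*RY for a,b in((1,1),(1,-1),(-1,-1),(-1,1))],(0,255,255),True)
    a=np.linspace(0,2*np.pi,40)
    for D,h in discs:
        for z in(-h,h): dr(np.array(D)+np.stack([.028*np.cos(a),.028*np.sin(a),0*a+z],1),(0,255,0),True)
    cv2.imwrite('pics/'+out,im)
E
python3 - <<'E'
from h import *
d=[(RED,.007),(ST,.007),(ST-[0,0,.014],.007)]
overlay('top0',(200,180,420,250),'o1.png',3.6,d)
overlay('side0',(215,180,415,330),'o2.png',4,d)
E
```

```text
(no output)
```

View pics/o1.png

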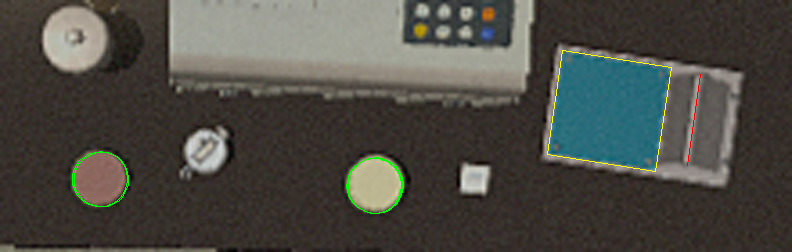

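View pics/o2.png

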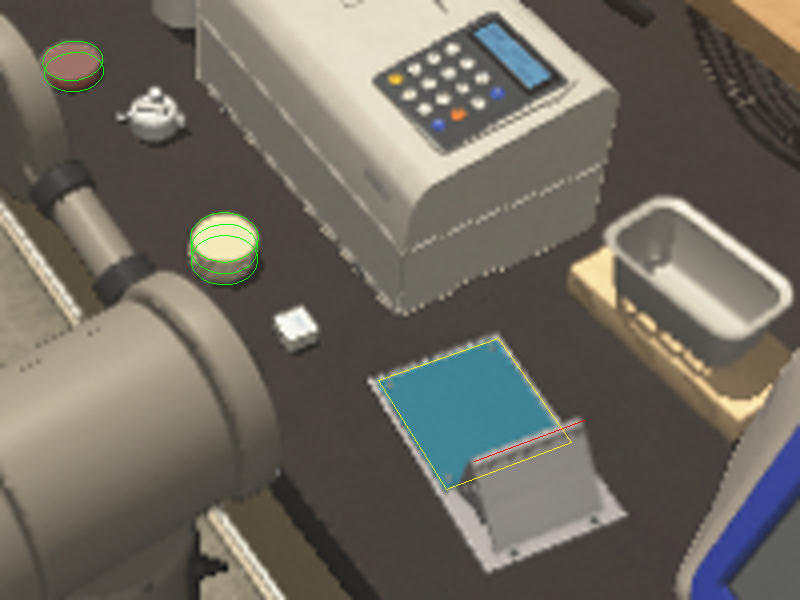

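```bash
cat >> h.py <<'E'
def plan(x,y,z,yaw=None):
    "tool shifts and twist from the measured pose to TCP target"
    o=sensors.observe();from scipy.spatial.transform import Rotation as Ro
    R=Ro.from_euler('xyz',o['tool_rot']).as_matrix();d=R.T@(np.array([x,y,z])-o['tool_pos'])
    tw=None
    if yaw is not None: tw=-((np.degrees(yaw-o['tool_rot'][2])+180)%360-180)
    print('t',round(o['time'],2),'pos',o['tool_pos'].round(4),'rot',o['tool_rot'].round(3),'op',round(o['opening'],4),'F',o['contact_force'].round(1),'q',o['qpos'].round(2));print('shift',d.round(4),'twist',None if tw is None else round(tw,1))
E
python3 - <<'E'
from h import *
s=load('side0')
for u,v in((720,365),(605,245),(790,295),(735,440),(570,285)):
  q=(215+u/4,180+v/4);print(at(s,*q,.1),at(s,*q,.05),at(s,*q,.0))
plan(.40,-.15,.25,-np.pi)
plan(.462,.2505,.15,-np.pi)
E
```

```text
[ 0.66682952 -0.38591799  0.1       ] [ 0.70315944 -0.36101907  0.05      ] [ 0.73948935 -0.33612015  0.        ]
[ 0.6725308  -0.25061033  0.1       ] [ 0.70915776 -0.21866167  0.05      ] [ 0.74578472 -0.18671301  0.        ]
[ 0.75885085 -0.36401989  0.1       ] [ 0.79997522 -0.33798004  0.05      ] [ 0.84109959 -0.3119402   0.        ]
[ 0.62969076 -0.44117714  0.1       ] [ 0.66408569 -0.41915731  0.05      ] [ 0.69848061 -0.39713749  0.        ]
[ 0.62307627 -0.26838957  0.1       ] [ 0.65712657 -0.23736724  0.05      ] [ 0.69117687 -0.2063449   0.        ]
t 0.1 pos [ 0.116  -0.5117  0.2511] rot [-1.572  0.    -2.919] op 0.092 F [-0.4  0.3  0.2] q [-1.49  0.34  1.52 -0.    1.28 -0.15]
shift [-0.3569  0.0016 -0.29  ] twist 12.8
t 0.1 pos [ 0.116  -0.5117  0.2511] rot [-1.572  0.    -2.919] op 0.092 F [-0.4  0.3  0.2] q [-1.49  0.34  1.52 -0.    1.28 -0.15]
shift [-0.5059  0.1021 -0.6668] twist 12.8
```

>>> send_rows(motion=[[[-0.357,0,-0.29,12.8],[-0.357,0,-0.29,12.8],[-0.357,0,-0.29,12.8],[-0.357,0,-0.29,12.8],[-0.357,0,-0.29,12.8],[-0.357,0,-0.29,12.8],[-0.357,0,-0.29,12.8],[-0.357,0,-0.29,12.8]]], gripper=1)

```text
time: 0.9
tool_pos: [0.3637, -0.1954, 0.2516]
tool_rot: [-1.572, -0.0, 3.141]
contact_force: [-0.1, -1.0, -0.6]
opening: 0.0914
```

```bash
python3 -c "
from h import *
plan(.462,.2505,.12,-np.pi)"
```

```text
t 0.9 pos [ 0.3637 -0.1954  0.2516] rot [-1.572 -0.     3.141] op 0.0914 F [-0.1 -1.  -0.6] q [-0.68  0.14  1.8   0.    1.2   0.89]
shift [-0.0979  0.1321 -0.4459] twist -0.1
```

>>> send_rows(motion=[[[-0.098,0.08,-0.446,0],[-0.098,0.08,-0.446,0],[-0.098,0.08,-0.446,0],[-0.098,0.08,-0.446,0],[-0.098,0.08,-0.446,0],[-0.098,0.08,-0.446,0],[-0.098,0.08,-0.446,0],[-0.098,0.08,-0.446,0]]])

```text
time: 1.7
tool_pos: [0.448, 0.1896, 0.1828]
tool_rot: [-1.572, -0.0, 3.141]
contact_force: [0.9, -1.6, -0.1]
opening: 0.0921
```

```bash
python3 -c "
from h import *
plan(.462,.2505,.06,-np.pi)"
```

```text
t 1.7 pos [0.448  0.1896 0.1828] rot [-1.572 -0.     3.141] op 0.0921 F [ 0.9 -1.6 -0.1] q [0.24 0.34 1.73 0.   1.07 1.81]
shift [-0.014   0.1229 -0.0607] twist -0.0
```

Go above the plate, then look with a top shot before descending.

>>> send_rows(motion=[[[-0.014,0.06,-0.061,0],[-0.014,0.06,-0.061,0],[-0.014,0.12,-0.061,0],[-0.014,0.12,-0.061,0],[-0.014,0.12,-0.061,0],[-0.014,0.12,-0.061,0]]])

```text
time: 2.3
tool_pos: [0.4629, 0.2505, 0.0644]
tool_rot: [-1.572, 0.001, 3.14]
contact_force: [-0.5, -0.6, -0.2]
opening: 0.0918
```

```bash
python3 -c "
from h import *
plan(.462,.2505,.027,-np.pi)
shot('side','side1.png');overlay('side1',(180,120,330,240),'o3.png',5,[(RED,.007)])"
```

```text
t 2.3 pos [0.4629 0.2505 0.0644] rot [-1.572e+00  1.000e-03  3.140e+00] op 0.0918 F [-0.5 -0.6 -0.2] q [0.35 0.57 1.75 0.   0.82 1.92]
shift [0.001  0.0374 0.0001] twist -0.1
```

View pics/o3.png

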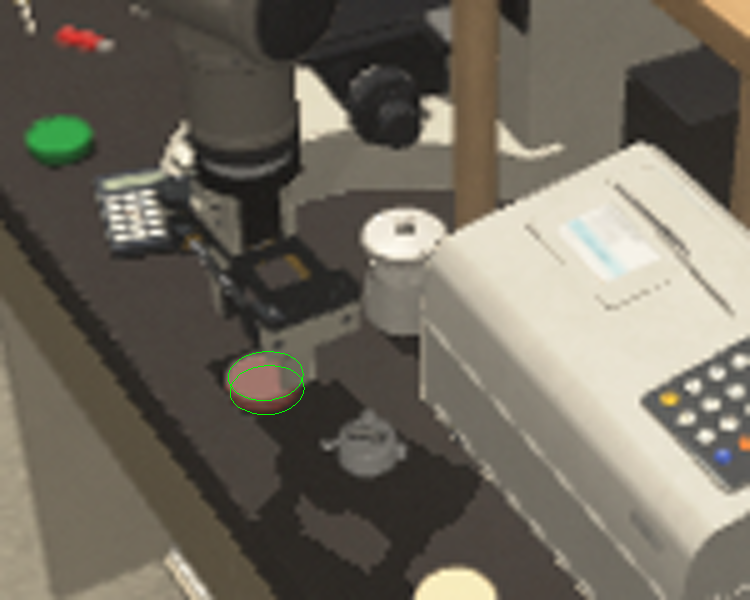

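The gripper straddles the red plate, which sits on the outline near (265,382) in the enlarged picture, with the jaws along y. Next I descend and grip.

>>> send_rows(motion=[[[0.001,0.02,0,0],[0.001,0.036,0,0],[0.001,0.036,0,0]]])

```text
time: 2.65
tool_pos: [0.4626, 0.2502, 0.0295]
tool_rot: [-1.573, 0.003, 3.139]
contact_force: [0.1, -0.3, -0.1]
opening: 0.0918
```

>>> send_rows(motion=[[[0,0,0,0],[0,0,0,0],[0,0,0,0],[0,0,0,0],[0,0,0,0],[0,0,0,0],[0,0,0,0]]], gripper=0.3, grip_force=12)

```text
time: 3.35
tool_pos: [0.4627, 0.2503, 0.0298]
tool_rot: [-1.573, 0.003, 3.139]
contact_force: [0.2, -0.7, 4.2]
opening: 0.0555
```

```bash
python3 -c "
from h import *
plan(.462,.2505,.20,-np.pi)
shot('side','side2.png');overlay('side2',(180,120,330,240),'o4.png',5,[])"
```

```text
t 3.35 pos [0.4627 0.2503 0.0298] rot [-1.573e+00  3.000e-03  3.139e+00] op 0.0555 F [ 0.2 -0.7  4.2] q [0.35 0.62 1.77 0.   0.74 1.92]
shift [ 1.000e-04 -1.702e-01 -6.000e-04] twist -0.1
```

View pics/o4.png

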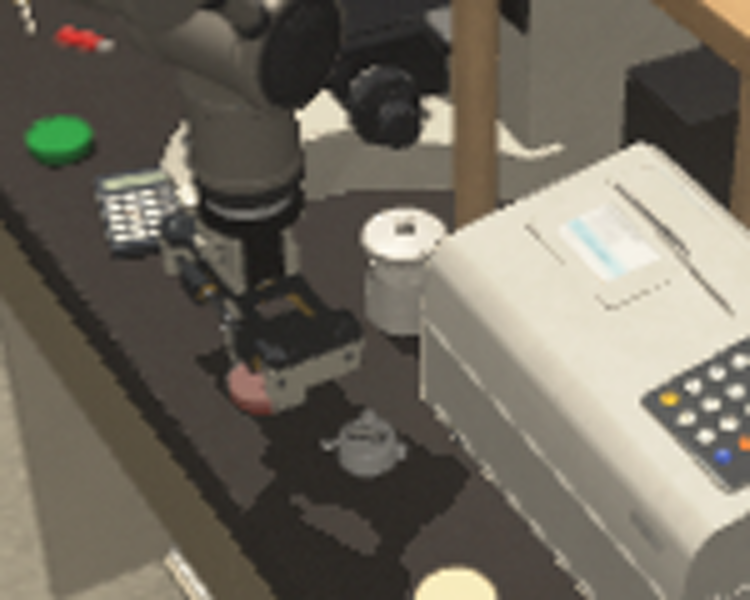

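>>> send_rows(motion=[[[0,-0.03,0,0],[0,-0.08,0,0],[0,-0.13,0,0],[0,-0.18,0,0],[0,-0.18,0.03,0],[0,-0.18,0.08,0],[0,-0.18,0.13,0],[0,-0.18,0.18,0]]])

```text
time: 4.2
tool_pos: [0.4611, 0.0684, 0.2093]
tool_rot: [-1.573, 0.003, 3.14]
contact_force: [1.1, -0.4, -0.4]
opening: 0.0559
```

```bash
python3 -c "
from h import *
plan(.462,-.28,.20,-np.pi)
shot('side','side3.png');overlay('side3',(180,80,380,230),'o5.png',4,[])"
```

```text
t 4.2 pos [0.4611 0.0684 0.2093] rot [-1.573e+00  3.000e-03  3.140e+00] op 0.0559 F [ 1.1 -0.4 -0.4] q [-0.02  0.28  1.75  0.    1.12  1.55]
shift [-0.0013  0.0085  0.3484] twist -0.1
```

View pics/o5.png

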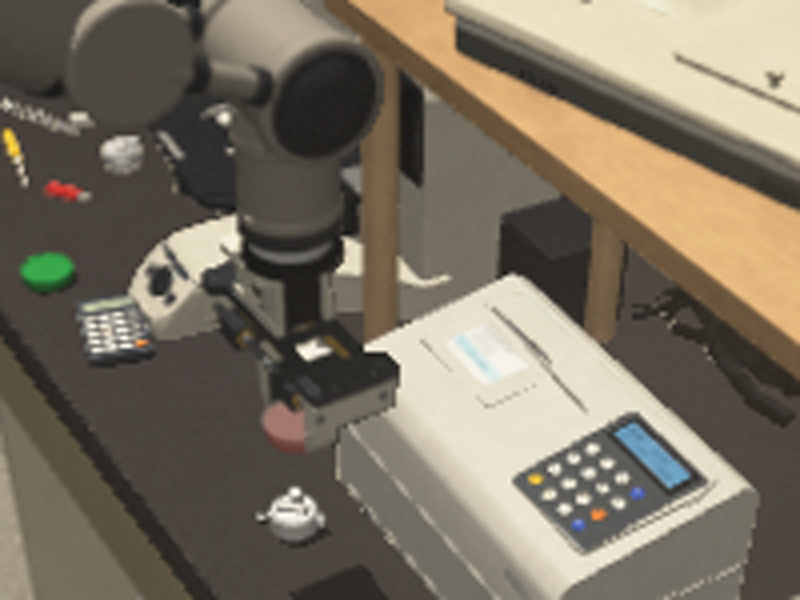

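The plate at about (288,425) in the enlarged picture is held level and clear. I carry on towards the ramp.

>>> send_rows(motion=[[[0,0,0.05,0],[0,0,0.1,0],[0,0,0.15,0],[0,0,0.2,0],[0,0,0.25,0],[0,0,0.3,0],[0,0,0.35,0],[0,0,0.35,0]]])

```text
time: 5.05
tool_pos: [0.4587, -0.2933, 0.2091]
tool_rot: [-1.568, 0.003, 3.131]
contact_force: [0.5, 0.8, 0.6]
opening: 0.0556
```

```bash
python3 -c "
from h import *
plan(.5326,-.3321,.14,np.radians(-98))"
```

```text
t 5.05 pos [ 0.4587 -0.2933  0.2091] rot [-1.568e+00  3.000e-03  3.131e+00] op 0.0556 F [0.5 0.8 0.6] q [-0.71  0.41  1.54 -0.    1.18  0.87]
shift [-0.0741  0.0694  0.0378] twist -82.6
```

>>> send_rows(motion=[[[-0.02,0,0.02,-8.5],[-0.04,0,0.038,-17],[-0.06,0,0.038,-25.5],[-0.074,0,0.038,-34],[-0.074,0,0.038,-42.5],[-0.074,0,0.038,-51],[-0.074,0,0.038,-59.5],[-0.074,0,0.038,-68]]])

```text
time: 5.85
tool_pos: [0.5324, -0.331, 0.2088]
tool_rot: [-1.568, -0.001, -1.959]
contact_force: [-0.0, 0.0, -0.7]
opening: 0.0555
```

```bash
python3 -c "
from h import *
plan(.5326,-.3321,.13,np.radians(-98))"
```

```text
t 5.85 pos [ 0.5324 -0.331   0.2088] rot [-1.568e+00 -1.000e-03 -1.959e+00] op 0.0555 F [-0.   0.  -0.7] q [-0.68  0.56  1.29 -0.    1.29 -0.29]
shift [0.0008 0.0788 0.0004] twist -14.2
```

>>> send_rows(motion=[[[0.001,0,0,-8],[0.001,0,0,-14.2],[0.001,0.03,0,-14.2],[0.001,0.07,0,-14.2],[0.001,0.095,0,-14.2],[0.001,0.095,0,-14.2],[0.001,0.095,0,-14.2]]])

```text
time: 6.55
tool_pos: [0.5324, -0.3318, 0.1141]
tool_rot: [-1.569, -0.002, -1.71]
contact_force: [1.2, 0.8, 0.3]
opening: 0.0556
```

```bash
python3 -c "
from h import *
plan(.5326,-.3321,.098,np.radians(-98))
D=EDGE+.01*RY;D[2]=sensors.observe()['tool_pos'][2]-.0228
for n,b in(('side',(260,180,410,292)),('top',(320,150,470,262))):
  shot(n,n+'4.png');overlay(n+'4',b,'o6%s.png'%n,5,[(D,.007)])"
```

```text
t 6.55 pos [ 0.5324 -0.3318  0.1141] rot [-1.569 -0.002 -1.71 ] op 0.0556 F [1.2 0.8 0.3] q [-0.68  0.65  1.4  -0.    1.08 -0.54]
shift [0.0003 0.0161 0.0002] twist 0.0
```

View pics/o6side.png

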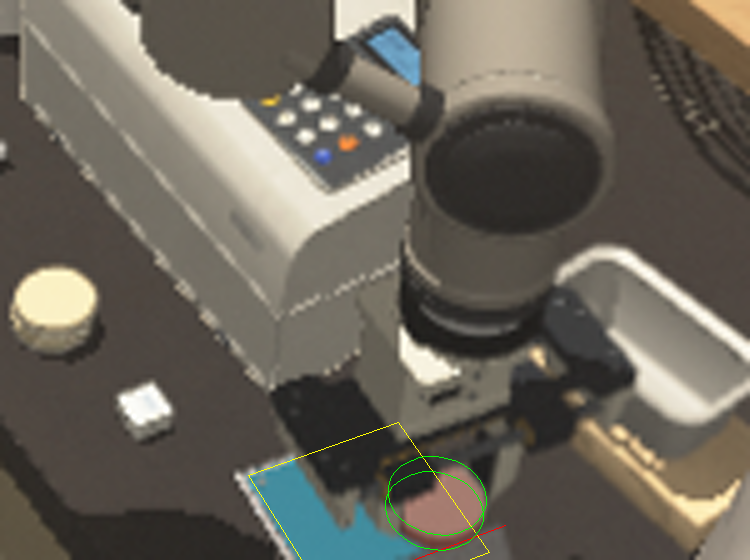

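View pics/o6top.png

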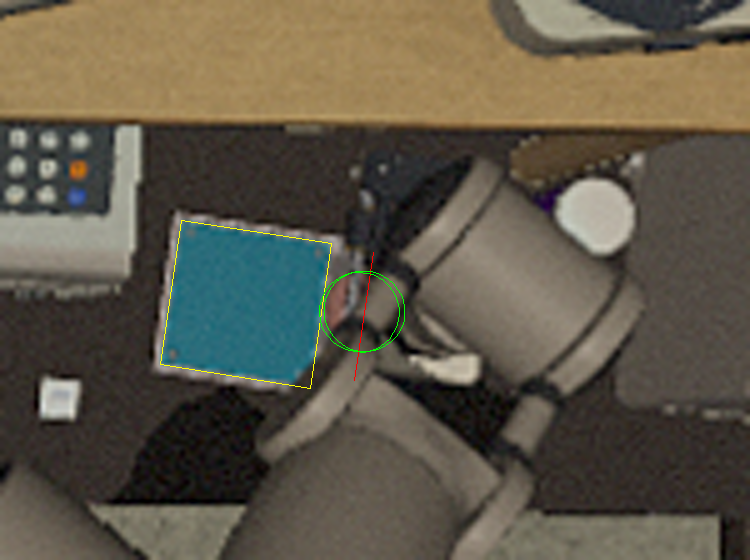

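The plate looks about 2–3 mm short of the intended overlap: (445,508) against the outline's (437,503) in the side view, and the top view agrees. I shift 2.5 mm towards the landing side, lower to 10 mm, then release.

>>> send_rows(motion=[[[-0.0025,0.008,0,0],[-0.0025,0.016,0,0],[-0.0025,0.016,0,0],[-0.0025,0.016,0,0]]])

```text
time: 7.05
tool_pos: [0.5334, -0.33, 0.0995]
tool_rot: [-1.566, -0.003, -1.711]
contact_force: [-0.5, -0.0, -0.3]
opening: 0.0558
```

>>> send_rows(motion=[[[0,0,0,0],[0,0,0,0],[0,0,0,0],[0,0,0,0],[0,0,0,0],[0,0,0,0],[0,0,0,0],[0,0,0,0]]], gripper=1)

```text
time: 7.85
tool_pos: [0.5334, -0.33, 0.0995]
tool_rot: [-1.566, -0.003, -1.711]
contact_force: [1.1, -0.8, 0.7]
opening: 0.0915
```

>>> send_rows(motion=[[[0,-0.03,0,0],[0,-0.07,0,0],[0,-0.1,0,0],[0,-0.1,0,0]]])

```text
time: 8.25
tool_pos: [0.5349, -0.331, 0.2048]
tool_rot: [-1.558, -0.008, -1.71]
contact_force: [0.7, 0.1, -0.8]
opening: 0.0921
```

```bash
python3 -c "
from h import *
plan(.5326,-.3321,.098,np.radians(-98))
for n,b in(('side',(260,180,410,292)),('top',(320,150,470,262))):
  shot(n,n+'5.png');overlay(n+'5',b,'o7%s.png'%n,5,[])"
```

```text
t 8.25 pos [ 0.5349 -0.331   0.2048] rot [-1.558 -0.008 -1.71 ] op 0.0921 F [ 0.7  0.1 -0.8] q [-0.68  0.56  1.3  -0.    1.27 -0.54]
shift [ 0.0006  0.1068 -0.0034] twist -0.0
```

View pics/o7side.png

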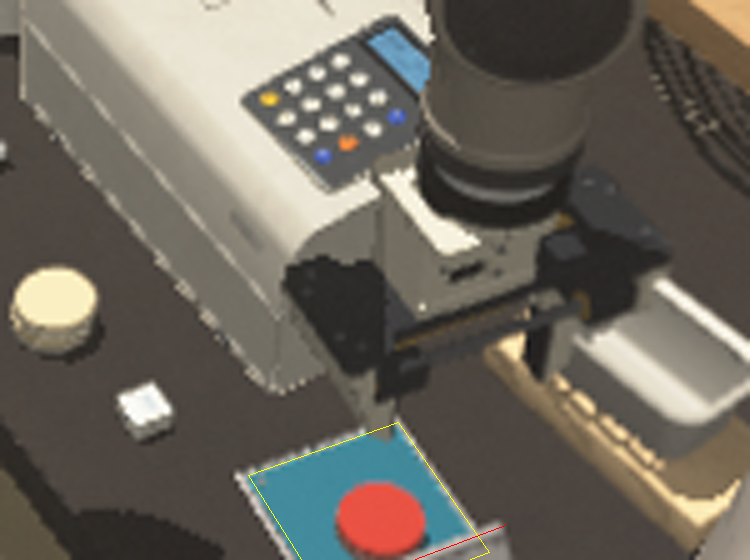

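View pics/o7top.png

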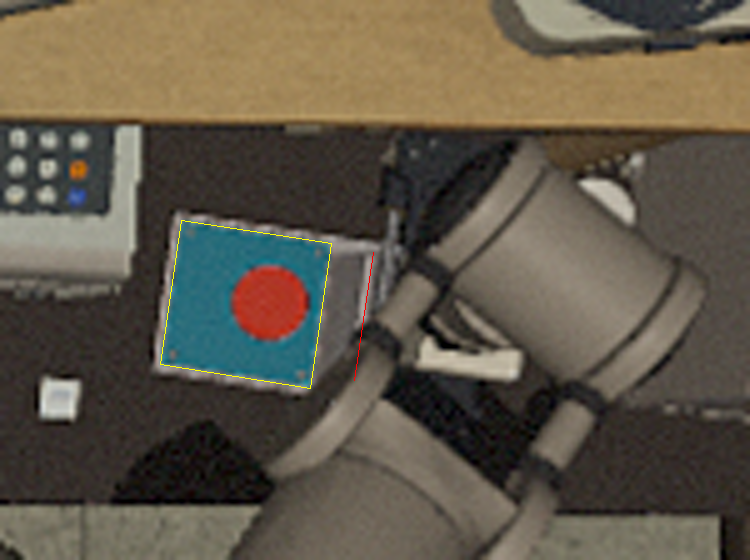

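It has turned over. The bright base face is now up, at (270,303) in the enlarged top view, and it lies flat on the pad. Next I locate it.

```bash
python3 - <<'E'
from h import *
for n,z in(('top5',.0175),('side5',.0145)):
    c=load(n);h=cv2.cvtColor(cv2.GaussianBlur(c['frame'],(3,3),0),cv2.COLOR_RGB2HSV)
    m=cv2.inRange(h,(0,130,90),(10,255,255))|cv2.inRange(h,(170,130,90),(180,255,255));m[:, :320]=0;m[:180]=0
    nn,l,st,ce=cv2.connectedComponentsWithStats(m);k=1+np.argmax(st[1:,4]);P=at(c,*ce[k],z);print(n,ce[k],st[k],P,'past edge',(P-EDGE)@RY,'lat',(P-EDGE)@RX)
P=at(load('top5'),*[320+(270.5)/5-.5,150+303.5/5-.5],.0185);print(P)
plan(P[0],P[1],.09,np.radians(-98))
E
```

```text
top5 [373.53164557 210.15189873] [367 204  14  14 158] [ 0.54167844 -0.28365956  0.0175    ] past edge 0.05923099307842514 lat 0.00225704212015182
side5 [335.67724868 283.80952381] [328 277  17  15 189] [ 0.53958602 -0.28354327  0.0145    ] past edge 0.059054939316605604 lat 0.00016880595520335544
[ 0.54144884 -0.28369854  0.0185    ]
t 8.35 pos [ 0.5331 -0.3297  0.1999] rot [-1.565 -0.004 -1.71 ] op 0.0914 F [-0.6  0.6  0.4] q [-0.68  0.57  1.31 -0.    1.26 -0.54]
shift [-0.0471  0.1098  0.0013] twist -0.0
```

>>> send_rows(motion=[[[-0.047,0,0.001,0],[-0.047,0.04,0.001,0],[-0.047,0.09,0.001,0],[-0.047,0.11,0.001,0],[-0.047,0.11,0.001,0],[-0.047,0.11,0.001,0]]])

```text
time: 8.95
tool_pos: [0.5409, -0.2837, 0.0892]
tool_rot: [-1.567, -0.003, -1.711]
contact_force: [-0.2, -0.1, -0.2]
opening: 0.0917
```

```bash
python3 -c "
from h import *
plan(.541,-.2836,.034,np.radians(-98))
"
```

```text
t 8.95 pos [ 0.5409 -0.2837  0.0892] rot [-1.567 -0.003 -1.711] op 0.0917 F [-0.2 -0.1 -0.2] q [-0.61  0.66  1.48 -0.    1.   -0.47]
shift [-0.0002  0.0552 -0.0002] twist -0.0
```

>>> send_rows(motion=[[[0,0.03,0,0],[0,0.05,0,0],[0,0.055,0,0],[0,0.055,0,0]]])

```text
time: 9.35
tool_pos: [0.5415, -0.2842, 0.0349]
tool_rot: [-1.566, -0.003, -1.711]
contact_force: [-0.3, -0.3, -0.5]
opening: 0.0917
```

>>> send_rows(motion=[[[0,0,0,0],[0,0,0,0],[0,0,0,0],[0,0,0,0],[0,0,0,0],[0,0,0,0],[0,0,0,0]]], gripper=0.3, grip_force=12)

```text
time: 10.05
tool_pos: [0.5416, -0.2842, 0.0352]
tool_rot: [-1.566, -0.003, -1.711]
contact_force: [-0.7, 0.0, 3.8]
opening: 0.056
```

```bash
python3 -c "
from h import *
plan(.50,-.27,.2,np.radians(-98))
shot('side','side6.png');overlay('side6',(260,180,410,292),'o8.png',5,[])
"
```

```text
t 10.05 pos [ 0.5416 -0.2842  0.0352] rot [-1.566 -0.003 -1.711] op 0.056 F [-0.7  0.   3.8] q [-0.61  0.73  1.51 -0.    0.89 -0.47]
shift [-0.0077 -0.1651 -0.0423] twist -0.0
```

View pics/o8.png

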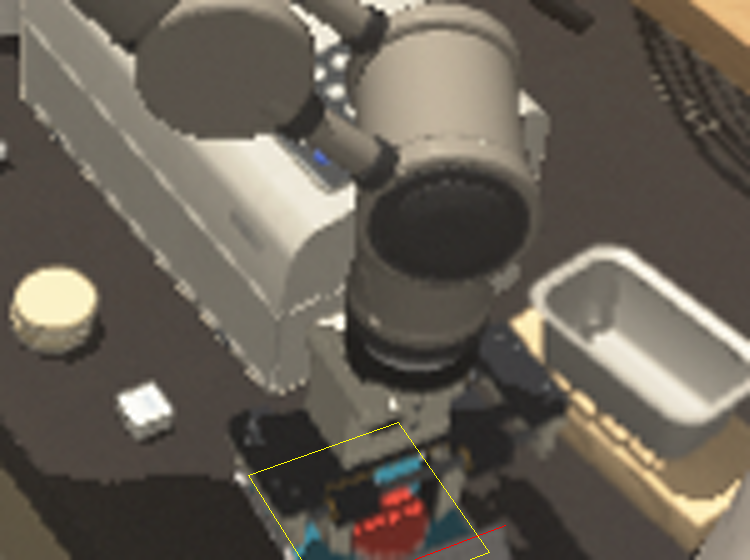

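>>> send_rows(motion=[[[0,-0.03,0,0],[0,-0.08,0,0],[0,-0.13,0,0],[0,-0.165,0,0],[0,-0.165,-0.04,8],[0,-0.165,-0.08,16],[0,-0.165,-0.08,24],[0,-0.165,-0.08,32]]])

```text
time: 10.9
tool_pos: [0.4605, -0.2722, 0.2]
tool_rot: [-1.565, -0.0, -2.276]
contact_force: [0.2, 0.2, 0.2]
opening: 0.0558
```

>>> send_rows(motion=[[[0,0,0,8],[0,0,0,16],[0,0,0,24],[0,0,0,32],[0,0,0,40],[0,0,0,48],[0,0,0,50],[0,0,0,50]]])

```text
time: 11.7
tool_pos: [0.4604, -0.2721, 0.1998]
tool_rot: [-1.567, 0.004, 3.134]
contact_force: [0.2, -0.6, 0.6]
opening: 0.0555
```

```bash
python3 -c "
from h import *
plan(.4605,-.0293,.12,-np.pi)
shot('side','side7.png');overlay('side7',(230,100,420,240),'o9.png',4.2,[])
"
```

```text
t 11.7 pos [ 0.4604 -0.2721  0.1998] rot [-1.567  0.004  3.134] op 0.0555 F [ 0.2 -0.6  0.6] q [-0.68  0.4   1.58 -0.    1.15  0.9 ]
shift [ 0.0019  0.0788 -0.2431] twist -0.4
```

View pics/o9.png

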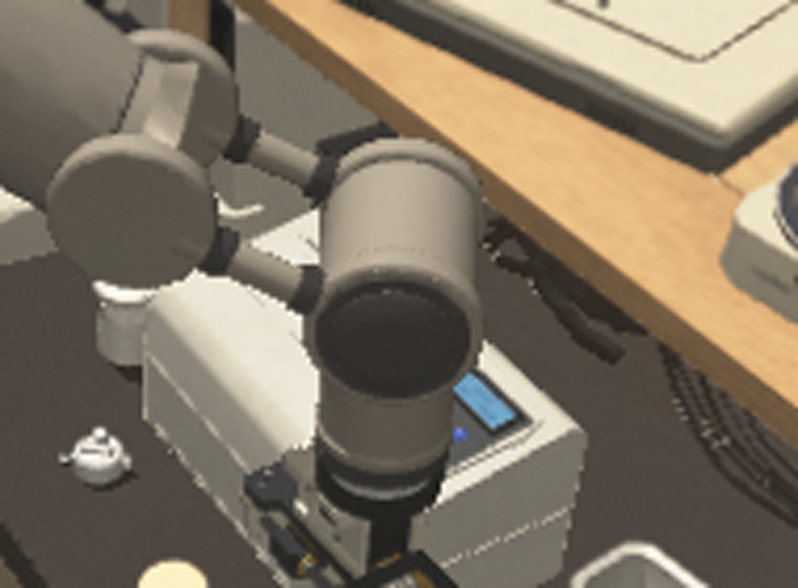

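>>> send_rows(motion=[[[0.002,0,-0.05,0],[0.002,0,-0.1,0],[0.002,0,-0.15,0],[0.002,0,-0.2,0],[0.002,0.02,-0.235,0],[0.002,0.06,-0.243,0],[0.002,0.09,-0.243,0],[0.002,0.09,-0.243,0]]])

```text
time: 12.55
tool_pos: [0.4578, -0.0284, 0.1059]
tool_rot: [-1.569, -0.003, 3.138]
contact_force: [0.3, -0.2, 0.2]
opening: 0.0551
```

```bash
python3 -c "
from h import *
plan(.4605,-.0293,.09,-np.pi)
o=sensors.observe()['tool_pos']
for n,b in(('side',(210,170,360,282)),('top',(230,170,380,282))):
  shot(n,n+'8.png');overlay(n+'8',b,'o10%s.png'%n,5,[(ST,.007),((o[0],o[1],o[2]-.0235),.007)])"
```

```text
t 12.55 pos [ 0.4578 -0.0284  0.1059] rot [-1.569e+00 -3.000e-03  3.138e+00] op 0.0551 F [ 0.3 -0.2  0.2] q [-0.23  0.41  1.89 -0.    0.84  1.35]
shift [-0.0028  0.0159  0.0008] twist -0.2
```

View pics/o10side.png

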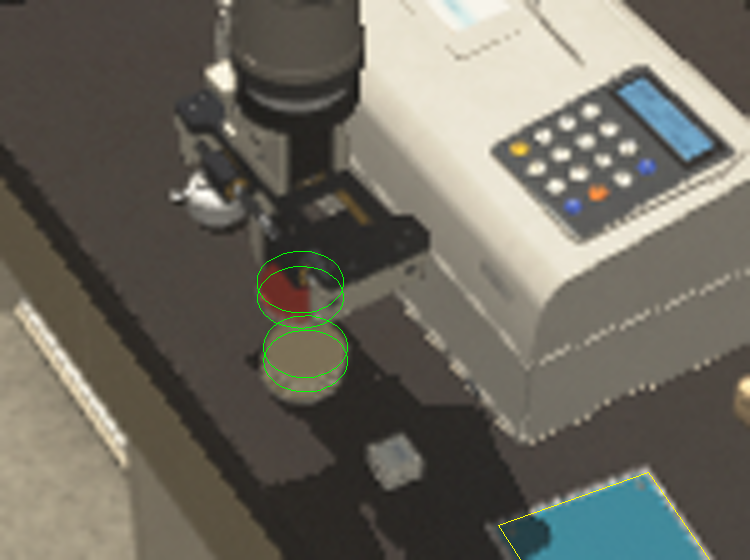

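View pics/o10top.png

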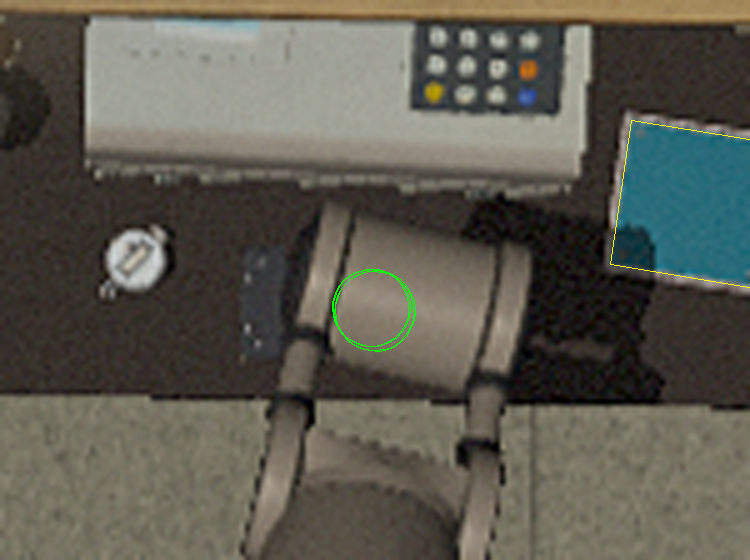

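>>> send_rows(motion=[[[-0.0028,0.01,0.0008,-0.2],[-0.0028,0.025,0.0008,-0.2],[-0.0028,0.04,0.0008,-0.2],[-0.0028,0.041,0.0008,-0.2],[-0.0028,0.041,0.0008,-0.2]]])

```text
time: 13.15
tool_pos: [0.464, -0.031, 0.0689]
tool_rot: [-1.567, 0.005, 3.139]
contact_force: [0.8, 0.0, -0.2]
opening: 0.0556
```

```bash
python3 -c "
from h import *
plan(.4605,-.0293,.059,-np.pi)
o=sensors.observe()['tool_pos']
shot('side','side9.png');overlay('side9',(230,200,310,260),'o11.png',9,[(ST,.007),((o[0],o[1],o[2]-.0237),.007)])"
```

```text
t 13.15 pos [ 0.464  -0.031   0.0689] rot [-1.567  0.005  3.139] op 0.0556 F [ 0.8  0.  -0.2] q [-0.23  0.48  1.92 -0.    0.74  1.35]
shift [ 0.0035  0.0099 -0.0017] twist -0.1
```

View pics/o11.png

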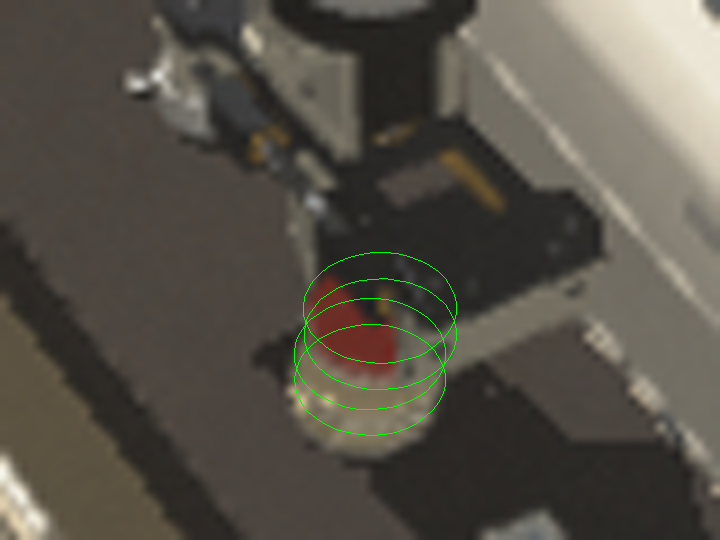

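```bash
python3 -c "
from h import *
for i in range(3):
  plan(.4605,-.0293,.063,-np.pi); read_camera('top')"
```

```text
t 13.2 pos [ 0.4641 -0.031   0.0692] rot [-1.567  0.005  3.139] op 0.0558 F [ 0.4 -0.1  0.6] q [-0.23  0.48  1.91 -0.    0.74  1.35]
shift [ 0.0037  0.0061 -0.0017] twist -0.1
t 13.25 pos [ 0.4642 -0.0309  0.0693] rot [-1.567  0.005  3.14 ] op 0.0557 F [ 0.5 -0.6 -0.2] q [-0.23  0.48  1.92 -0.    0.74  1.35]
shift [ 0.0037  0.0062 -0.0016] twist -0.1
t 13.3 pos [ 0.4641 -0.0309  0.0692] rot [-1.567  0.005  3.14 ] op 0.0557 F [ 0.5 -0.1 -0.4] q [-0.23  0.48  1.92 -0.    0.74  1.35]
shift [ 0.0037  0.0062 -0.0016] twist -0.1
```

The reading is steady, so the 3.7 mm offset is real: the last call began before the arm had settled. I correct it from rest.

>>> send_rows(motion=[[[0.0037,0.003,-0.0016,0],[0.0037,0.006,-0.0016,0],[0.0037,0.006,-0.0016,0],[0.0037,0.006,-0.0016,0]]])

```text
time: 13.75
tool_pos: [0.4603, -0.0291, 0.063]
tool_rot: [-1.567, 0.005, 3.14]
contact_force: [0.3, -0.1, 0.2]
opening: 0.0556
```

```bash
python3 -c "
from h import *
plan(.4605,-.0293,.059,-np.pi)
o=sensors.observe()['tool_pos']
shot('side','side10.png');overlay('side10',(230,200,310,260),'o12.png',9,[(ST,.007),((o[0],o[1],o[2]-.0237),.007)])"
```

```text
t 13.75 pos [ 0.4603 -0.0291  0.063 ] rot [-1.567  0.005  3.14 ] op 0.0556 F [ 0.3 -0.1  0.2] q [-0.23  0.48  1.93 -0.    0.72  1.35]
shift [-0.0002  0.004   0.0001] twist -0.1
```

View pics/o12.png

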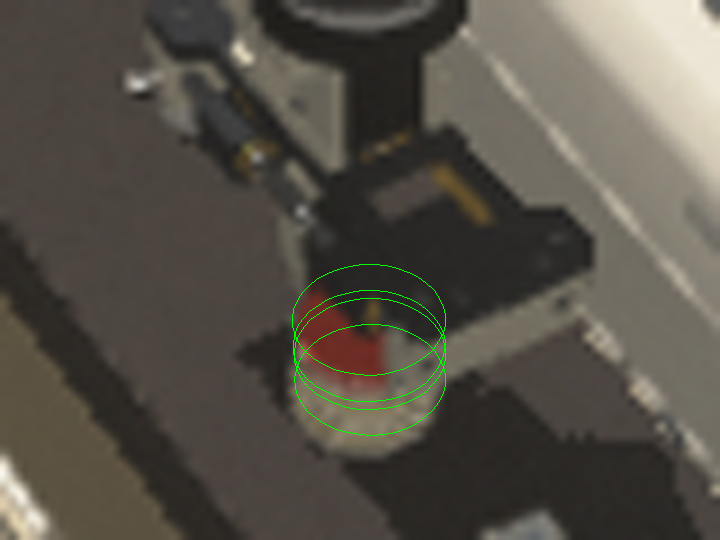

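>>> send_rows(motion=[[[0,0.0015,0,0],[0,0.003,0,0],[0,0.003,0,0],[0,0.003,0,0]]])

```text
time: 14.2
tool_pos: [0.4604, -0.0292, 0.06]
tool_rot: [-1.567, 0.005, 3.14]
contact_force: [-0.6, -0.8, 0.0]
opening: 0.0554
```

>>> send_rows(motion=[[[0,0.001,0,0],[0,0.001,0,0],[0,0.001,0,0]]])

```text
time: 14.5
tool_pos: [0.4604, -0.0292, 0.059]
tool_rot: [-1.567, 0.005, 3.14]
contact_force: [-0.8, 0.0, -0.0]
opening: 0.0558
```

>>> send_rows(motion=[[[0,0.0005,0,0],[0,0.0005,0,0],[0,0.0005,0,0]]])

```text
time: 14.8
tool_pos: [0.4604, -0.0292, 0.0585]
tool_rot: [-1.567, 0.005, 3.14]
contact_force: [-0.4, 0.6, 1.1]
opening: 0.0558
```

>>> send_rows(motion=[[[0,0.0005,0,0],[0,0.0005,0,0],[0,0.0005,0,0]]])

```text
time: 15.1
tool_pos: [0.4604, -0.0292, 0.058]
tool_rot: [-1.567, 0.005, 3.14]
contact_force: [0.4, -0.2, 0.1]
opening: 0.0558
```

>>> send_rows(motion=[[[0,0.0005,0,0],[0,0.0005,0,0],[0,0.0005,0,0]]])

```text
time: 15.4
tool_pos: [0.4605, -0.0292, 0.0578]
tool_rot: [-1.567, 0.005, 3.14]
contact_force: [-1.0, 0.6, 5.5]
opening: 0.0555
```

```bash
python3 -c "
from h import *
F=[]
for i in range(4):
  F.append(sensors.observe()['contact_force']); c=shot('side','side11.png')
print(np.mean(F,0))
plan(.4605,-.0293,.057,-np.pi)
overlay('side11',(230,200,310,260),'o13.png',9,[(ST,.007),(ST+[0,0,.014],.007)])"
```

```text
[-1.35962621  0.4828628   5.55619976]
t 15.6 pos [ 0.4605 -0.0292  0.0578] rot [-1.567  0.005  3.14 ] op 0.0559 F [-1.3  0.2  4.7] q [-0.23  0.49  1.93 -0.    0.71  1.35]
shift [-0.      0.0008  0.0001] twist -0.1
```

View pics/o13.png

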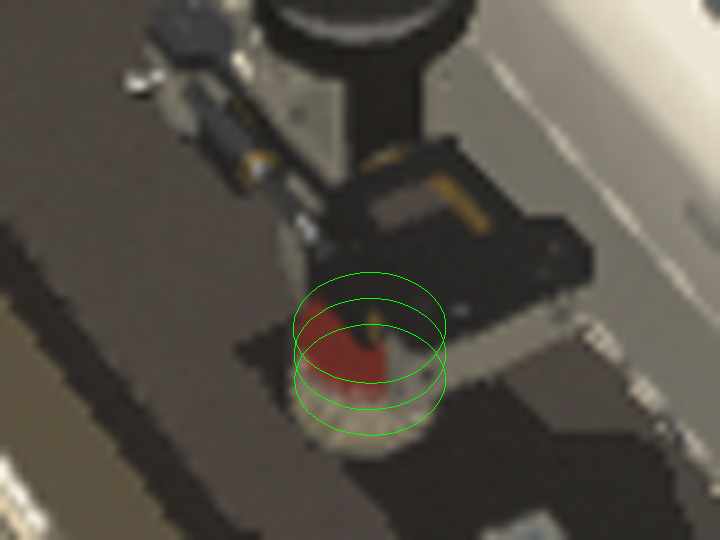

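Contact is made: a steady 5.5 N upward, with the red plate flush on the stack. Release.

>>> send_rows(motion=[[[0,0,0,0],[0,0,0,0],[0,0,0,0],[0,0,0,0],[0,0,0,0],[0,0,0,0],[0,0,0,0]]], gripper=1)

```text
time: 16.3
tool_pos: [0.4604, -0.0292, 0.0578]
tool_rot: [-1.567, 0.005, 3.14]
contact_force: [0.7, 0.4, 0.0]
opening: 0.0918
```

>>> send_rows(motion=[[[0,-0.01,0,0],[0,-0.03,0,0],[0,-0.07,0,0],[0,-0.12,0,0],[0,-0.16,0.03,0],[0,-0.16,0.08,0],[0,-0.16,0.13,0],[0,-0.16,0.18,0]]])

```text
time: 17.1
tool_pos: [0.459, -0.2102, 0.22]
tool_rot: [-1.566, 0.007, 3.141]
contact_force: [0.8, -0.5, -0.2]
opening: 0.092
```

>>> send_rows(motion=[[[0,0,0.03,0],[0,0,0.03,0],[0,0,0.03,0]]])

```text
time: 17.4
tool_pos: [0.4586, -0.2404, 0.2205]
tool_rot: [-1.566, 0.007, 3.139]
contact_force: [0.6, 0.2, -1.0]
opening: 0.0919
```

```bash
python3 - <<'E'
from h import *
plan(.4605,-.0293,.057,-np.pi)
for n,b in(('side',(210,170,360,282)),('top',(230,170,380,282))):
  shot(n,n+'12.png');overlay(n+'12',b,'o14%s.png'%n,5,[(ST+[0,0,.014],.007),(ST-[0,0,.014],.007)])
for n,z in(('top12',.041),('side12',.037)):
    c=load(n);h=cv2.cvtColor(cv2.GaussianBlur(c['frame'],(3,3),0),cv2.COLOR_RGB2HSV)
    m=cv2.inRange(h,(0,130,90),(10,255,255))|cv2.inRange(h,(170,130,90),(180,255,255));m[:, :250]=0;m[:180]=0;m[:,340:]=0
    nn,l,st,ce=cv2.connectedComponentsWithStats(m);k=1+np.argmax(st[1:,4]);print(n,ce[k],st[k],at(c,*ce[k],z))
E
```

```text
t 17.4 pos [ 0.4586 -0.2404  0.2205] rot [-1.566  0.007  3.139] op 0.0919 F [ 0.6  0.2 -1. ] q [-0.63  0.35  1.6   0.    1.18  0.94]
shift [-2.000e-04  1.625e-01 -2.119e-01] twist -0.2
top12 [304.62637363 230.14835165] [297 223  16  15 182] [ 0.4637315 -0.031207   0.041    ]
side12 [270.68023256 236.45348837] [263 230  17  14 172] [ 0.46179443 -0.02774339  0.037     ]
```

View pics/o14side.png

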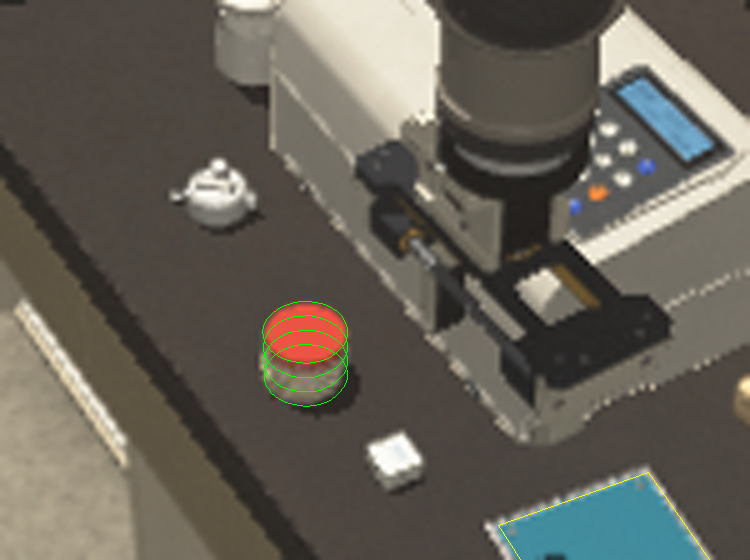

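View pics/o14top.png

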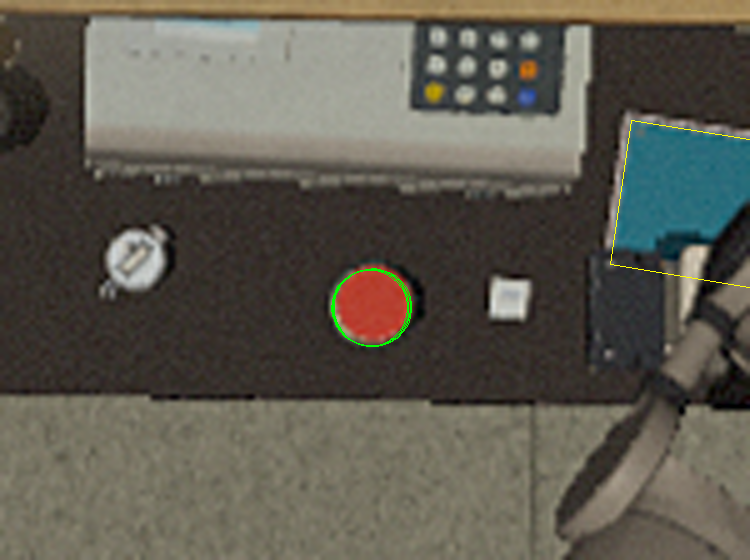

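The red plate is lid-down on the stack, at (372,306) in the enlarged top view. A thin tan crescent shows, so I check the residual offset more precisely before handing in.

```bash
python3 - <<'E'
from h import *
from scipy.optimize import least_squares
a=np.linspace(0,2*np.pi,90,endpoint=False)
def fit(fn,ch,z,p0,arc=None):
    c=load(fn);f=c['frame'].astype(np.float32)
    g=ch(f)
    # render model: soft disc radius .028 at height z; fit amplitude,bg,center
    u0,v0=proj(c,[p0[0],p0[1],z])[0].astype(int)
    uu,vv=np.meshgrid(np.arange(u0-13,u0+14),np.arange(v0-13,v0+14))
    pts=np.array([at(c,u,v,z)[:2] for u,v in zip(uu.ravel(),vv.ravel())])
    G=g[vv.ravel(),uu.ravel()]
    def r(p):
        d=np.hypot(*(pts-p[:2]).T);return p[2]+p[3]/(1+np.exp((d-p[5])/p[4]))-G
    s=least_squares(r,[*p0,G.min(),np.ptp(G),.002,.028],loss='soft_l1',f_scale=15,x_scale=[.01,.01,50,50,.002,.01]);print(fn,s.x.round(4),s.cost)
RG=lambda f:f[...,0]-f[...,1]
T=lambda f:f[...,1]
fit('top0',T,.028,[.46,-.03]);fit('top12',RG,.042,[.46,-.03])
fit('top0',RG,.014,[.462,.25]);fit('side0',T,.028,[.46,-.03]);fit('side12',RG,.042,[.46,-.03])
for n,b,h in(('top12',(295,220,317,242),30),('side12',(255,220,290,258),16)):
  c=load(n);x0,y0,x1,y1=b;cv2.imwrite('pics/zz%s.png'%n,cv2.resize(cv2.cvtColor(c['frame'],4)[y0:y1,x0:x1],None,fx=h if n[0]=='s' else 25,fy=h if n[0]=='s' else 25,interpolation=cv2.INTER_CUBIC))
E
```

```text
top0 [ 4.627000e-01 -2.860000e-02  4.465190e+01  1.380441e+02  8.000000e-04
  2.810000e-02] 18021.919184523107
top12 [ 4.637000e-01 -3.040000e-02  5.740100e+00  1.150281e+02  8.000000e-04
  2.700000e-02] 10040.558439674032
top0 [4.63600e-01 2.51600e-01 6.09780e+00 3.04689e+01 8.00000e-04 2.78000e-02] 3911.486647625443
side0 [ 4.596000e-01 -3.060000e-02  7.026830e+01  1.639336e+02  1.300000e-03
  2.710000e-02] 61588.72805028745
side12 [ 4.597000e-01 -3.130000e-02  8.430400e+00  1.439458e+02  1.200000e-03
  2.730000e-02] 9356.19229168228
```

View pics/zzside12.png

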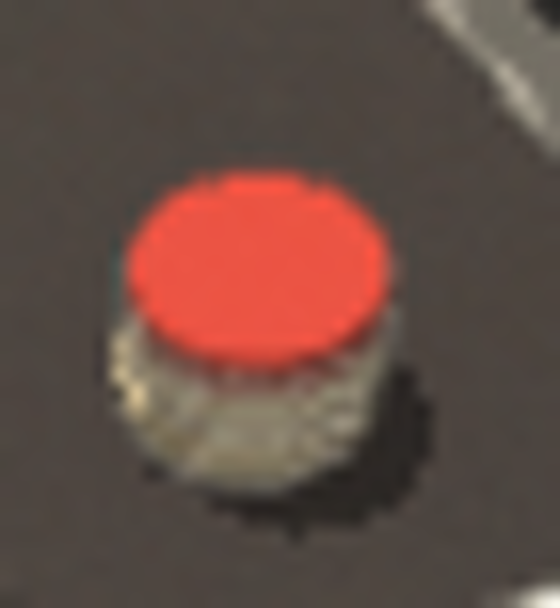

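View pics/zztop12.png

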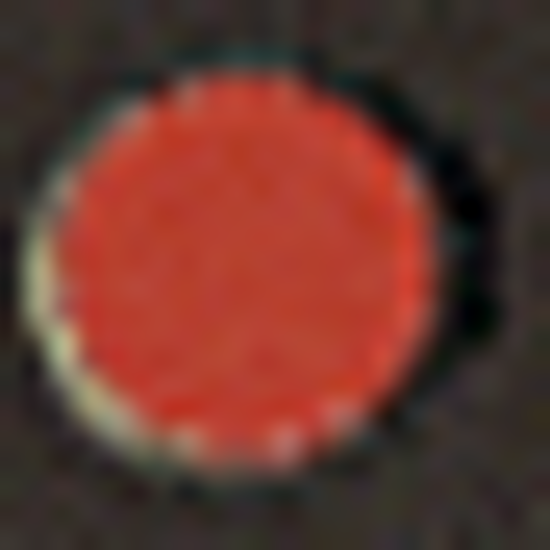

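The offset between the red plate and the stack is 2 mm or less: (+1.0, -1.8) mm from the top view and (0.1, -0.7) mm from the side. I hand in.

```bash
python3 -c "
from cell import hand_in
print(hand_in())"
```

```text
the job is handed in; nothing more can be done
None
```

The red plate now lies lid-down on top of the two tan plates, and I handed the job in at about 17.5 s of the 61 s allowed.

**Tipping:** I gripped the plate by its rim and held it level, about 10 mm above the ramp's top edge and about 10–12 mm past it. It tipped over cleanly and came to rest lid-down on the pad, 59 mm from the edge and within 3 mm of the pad's middle line.

**Placing:** I picked it up without turning it and lowered it onto the stack until the force showed contact (about 5.5 N). Then I opened the gripper and backed away.

**Last checks:**
- **Alignment:** the red plate sits within about 2 mm of the stack's measured centre. The two cameras disagree slightly, with offsets of about 2.1 mm from the top and 0.7 mm from the side. A thin tan crescent shows in the top view, partly because of the viewing angle.
- **Surroundings:** the stack stands where it was, and the cover glass box and the other things visible near the work look unmoved in the last pictures. I compared these by eye only. The ramp and stain jar were outside the last enlarged pictures, and I never identified the tally counter.
- **Robot:** the gripper was open, clear of everything and touching nothing.

**What went wrong:** one move over the stack overshot by about 4 mm because I sent it before the arm had settled. I corrected this before lowering the plate.

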